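# Fold back the bifold dust cover of a board tray

## Task

Uncover the circuit board tray: raise its closed bifold dust cover at the middle fold into a tent, then push the front edge back until the two leaves stand folded flat against each other at the rear and the spring catch holds them there by itself. Leave the board in the tray and the things standing round it where they are.

Things in the scene. Friction and masses are not known exactly. Their poses are not given: they have to be found in the camera images.
- board_tray: Aluminium tray screwed down, 204 mm deep (x), 170 wide (y), side walls 46 high with 58 mm outer lips, front wall 40 high, closed by a grey bifold cover. Origin: on the worktop under the middle of the closed cover; x points to the tray's rear (hinge) side, y to its left, z up. A catch post 133 mm high is at the left rear corner (x 69 to 103, y 70 to 84); else only the cover rises above 58.
- cover_rear (a joint): Angle q (rad) of the rear leaf above level: 0 cover flat, 1.553 folded, both leaves upright at the stop. Near flat it is at dead centre: pushing the free edge does nothing, lifting at the fold takes 5 to 6 N. Friction holds any q up to 1.05; above that a spring returns it to about 1.1 if let go. A roller catch resists from about 1.43 and holds beyond 1.5. From q = 0.5 a level push on the bar takes 5 to 12 N.
- rear_hinge (a point): Middle of the rear hinge line of the rear leaf, along the tray's y, at x = 80, y = 0, z = 52 mm in the tray's frame. Fixed to the tray, with its axes.
- fold (a point): Middle of the hinge line joining the two leaves, on their underside. Leaves are 80 mm long, 136 wide, 5 thick. The front leaf's free edge rolls in the side walls at z = 52 mm, so both leaves always slope equally, like a tent: at angle q, in the tray's frame, the fold is at x = 80 - 80 cos q, z = 52 + 80 sin q mm and the free edge at x = 80 - 160 cos q. Axes turn with the front leaf.
- tab (a point): Centre of the upright grey tab by the fold, rigid on the front leaf: 10 mm thick (across the fold), 28 wide (along it), 26 high above the leaf's top face. At q = 0 it is at x = -10, y = 0, z = 70 mm in the tray's frame (leaf top face at z = 57). Site x points to the tray's rear at q = 0, z out of the leaf's top; at angle q, z leans by q to the tray's front.
- pull_bar (a point): Middle of the black round pull bar at the front leaf's free edge: 12 mm diameter, 64 long, along the tray's y, its axis 24 mm above the leaf's underside, 13 mm of clear gap over its top face. Rigid on the front leaf: at angle q it is at x = 80 - 160 cos q - 24 sin q, z = 52 + 24 cos q mm in the tray's frame. Axes as the tab's.
- pcb_center (a point): Centre of a green circuit board, 50 x 66 x 10 mm, lying loose on the tray's floor (6 mm above the worktop) under the cover.
- nose_pliers: Long-nose pliers with dark blue grips, 48 x 156 x 13 mm, lying behind the tray to its left; origin at the centre of the underside. Bystander.
- dispenser: White plastic pump dispenser bottle, 60 mm wide, 122 mm high, standing left of the tray; origin at the centre of the underside. Bystander.
- tape_roll: Roll of adhesive tape lying flat, 76 mm diameter, 19 mm high, behind the tray; origin at the centre of the underside. Bystander.

How it is judged (in metres and radians):
On the way:
1. the cover is raised at its fold into a tent (rear leaf above 0.3 rad) (value of joint cover_rear above 0.3 rad), for 0.1 s.
At the end, for the whole second after the job is handed in: The cover rests folded in its catch, rear leaf beyond 1.5 rad (leaves within about 8 degrees of each other) and still; the board and the pliers, dispenser and tape roll are each within 30 mm of where they were (value of joint cover_rear above 1.5 rad and velocity of joint cover_rear between -0.05 and 0.05 rad/s and distance of each of pcb_center, nose_pliers, dispenser, tape_roll from where it was at the start of the episode below 0.03 m); the robot touches nothing.
It fails at once if a bystander is knocked away by more than 50 mm or the dispenser is tipped over (distance of any of nose_pliers, dispenser, tape_roll from where it was at the start of the episode above 0.05 m or angle between dispenser's own z axis and vertical above 0.5 rad).
It also fails if it takes over 51 s, if anything falls off the work surface, if the arm or the gripper's body presses on something with over 40 N, if the wrist force passes 120 N, or if a joint passes its speed limit or range.

## Robot

A 6-joint arm with a two-finger parallel gripper is mounted at the origin on a cart in front of the work surface, level with it; the furniture and walls round the work are solid. World frame = base frame: x ahead of the robot, y to its left, z up, the work surface at z = 0. Lengths are in m, angles in degrees, forces in N, time in s.
With the tool pointing down it reaches from about 0.4 to 0.825 m from the base axis. Payload 7 kg.
Tool frame: the origin (TCP) lies midway between the tips of the shut fingers; the grasp point (between the pads) lies 19 mm behind it; z points along the fingers, y is the line along which they close (so a half turn about z gives the same grasp; the last joint's range is limited). The gripper opens to 88 mm and grips with 3 to 60 N. Pads are 19 mm wide; open, the fingers measure 130 mm over their backs; the gripper's body (78 mm by 193 mm) begins 47 mm behind the grasp point.
Start: joints at [87.21, 20.546, 0.682, 0, -70.136, -16.507], TCP at [0.223, 0.637, 0.227] pointing down, gripper open.
Joint ranges: [-176.03, 176.03], [-82.01, 121.73], [-58.28, 71.71], [-173.87, 95.51], [-174.79, -0.11], [-173.66, 173.66]. Speed limits (degrees/s): [136.94, 136.94, 172.46, 180, 180, 180].

## Interface

Orientations are given as [roll, pitch, yaw] about the fixed x, y, z axes, in that order (R = Rz(yaw) Ry(pitch) Rx(roll)).
In Python, from plant import ctrl, viewer, close_job gives the robot as it stands. The module is installed in compiled form; this text tells all that it offers.
- The arm moves only by the tool step_arm, never from a script. Its argument "moves" is a list that holds one entry, the list of rows, each a list of 5 numbers: the shift along the world's x, y, z in cm, then the turn about the world's z in rad, then the finger opening in cm, from 0 to 8.76. In form: [[[tx, ty, tz, twist, grip], ...]]. A call has 1 to 10 rows; each row shifts and turns the commanded pose from where the row before left it; what a row does not reach is not made up. A row lasts 1/10 s, in which the tool goes at most 50 mm and 8.59 degrees, less where a joint would pass 70% of its speed; a pose out of reach is approached as far as the arm can. A call with a gripper value outside its range is refused whole. The fingers move at their own pace and stop on an object; the grip force is fixed at half the most. Time passes only in rows, so rows that do not move let the fingers close. It gives the time, the measured TCP pose, the force, the opening and the grip force at its end, in the units of the state.
- ctrl.get_obs(): the state, without advancing time (a new reading comes with each control period).
- viewer.snapshot(name): name is "scene" or "top" or "wrist"; returns (picture, depth): 384x512x3 uint8, blue, green, red; 384x512 float32, m along the optical axis (not along the pixel's ray), 0 where there is no reading.
- viewer.camera_info(name): a dict with "camera_matrix" (3x3 intrinsics, pixels), "eye" and "orientation" of the camera in the world. Camera axes: x right, y down, z forward; pixel columns grow to the right and rows downward; lengths in m; the calibration is good to about 2 mm. A picture is of the moment at which its call begins: read the wrist's pose just before it. camera_info takes no time and is no camera call; for the wrist camera it gives the pose at the moment of the call.
- close_job(): hands the job in; it is judged then, once.
The state is a dict: "clock": time; "joint_pos": joint angles; "qvel": joint speeds; "tau": joint torques, N m; "tool_pos": TCP position; "orientation": TCP orientation; "force": force on the tool from outside, world axes, zero at the start; "moment": the same for the moment, N m; "opening": finger opening in m; "gripper_force": force on a finger pad.
Only numpy, scipy, OpenCV 4.12 (cv2) and the standard library are available. Lean on these libraries where they do the work, as an engineer would, in place of code of your own. Each camera call takes 0.05 s, during which the arm holds its last target. There are 200 camera calls.

## Working session

There is one attempt and no reset: what is moved stays moved. The work goes in short steps, Python scripts to look and compute and a tool call to move; the robot and the scene stay as the last step left them, time stands still between calls to the robot, and variables do not carry over. Pictures are saved under pics/ and viewed, at most 10 in all, crops included, and the job is handed in when it is done.

Besides the shell and the picture viewer there is one more tool, called after "Emit:" as name(argument=value, ...) on one line, values as JSON. step_arm: Moves the arm, as the interface text tells. Its arguments: {"type":"object","properties":{"moves":{"type":"array","items":{"type":"array","items":{"type":"array","items":{"type":"number"}}}}},"required":["moves"]}

```bash
mkdir -p pics
cat > h.py <<'E'
import numpy as np, cv2
from plant import ctrl, viewer, close_job
def cam(n):
    i=viewer.camera_info(n); p,d=viewer.snapshot(n)
    return p,d,i
def rot(o):
    o=np.array(o,float)
    return o
E
python3 - <<'E'
from h import *
s=ctrl.get_obs(); print(s)
for n in("scene","top"):
    p,d,i=cam(n); print(n,i); cv2.imwrite(f"pics/{n}0.png",p); np.savez(f"{n}0.npz",p=p,d=d)
a=cv2.imread("pics/scene0.png");b=cv2.imread("pics/top0.png")
E
```

```text
{'clock': 0.0, 'joint_pos': array([ 8.72095627e+01,  2.05916559e+01,  6.32356223e-01, -2.03250750e-02,
       -7.01371128e+01, -1.65070952e+01]), 'qvel': array([-0.04225602,  0.08679449,  0.07262821,  0.04387836, -0.03345297,
       -0.00350152]), 'tau': array([-4.70285122e-04, -5.82717669e+01,  2.93054473e+01,  6.99723065e+00,
        6.97717478e-03, -1.59897422e-04]), 'tool_pos': array([0.22292898, 0.63658254, 0.2256088 ]), 'orientation': array([ 1.79902132e+02, -9.07754184e-03, -1.93044467e+01]), 'force': array([ 0.32570744, -0.16971168, -0.55318409]), 'moment': array([ 0.02000445, -0.0175816 , -0.0307228 ]), 'gripper_force': 0.0, 'opening': 0.08772224979726417}
scene {'camera_matrix': array([[399.81368833,   0.        , 254.20876356],
       [  0.        , 399.81368833, 192.33618595],
       [  0.        ,   0.        ,   1.        ]]), 'eye': array([ 0.15465311, -0.3499914 ,  0.5505996 ]), 'orientation': array([-120.32741119,    1.15516823,  -28.3718671 ])}
top {'camera_matrix': array([[489.66069979,   0.        , 246.39705259],
       [  0.        , 489.66069979, 183.22852478],
       [  0.        ,   0.        ,   1.        ]]), 'eye': array([0.45521071, 0.4009086 , 1.07687774]), 'orientation': array([-174.05550443,   -1.83965653,  -88.30351192])}
```

View pics/top0.png

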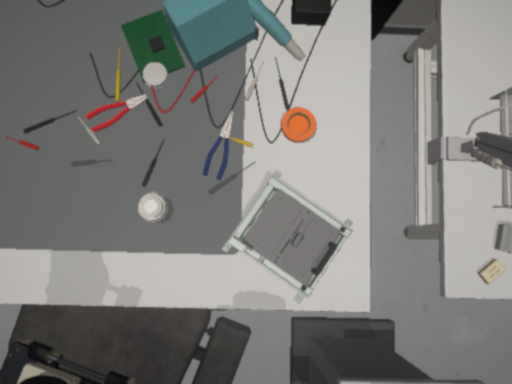

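View pics/scene0.png

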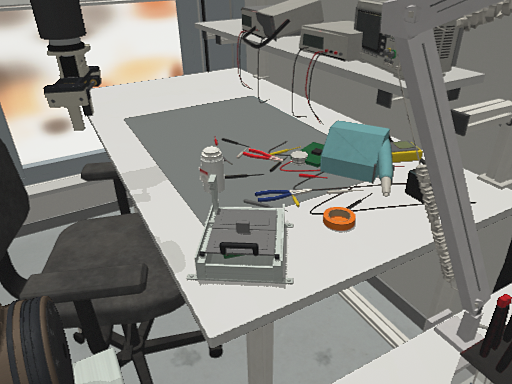

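The top view shows the tray at about (292,235) with its tab at (297,240) and the pull bar at (325,260). The dispenser is at (152,207), the pliers at (220,150) and the tape at (298,125). The scene view shows the bar at (238,247), the tab at (243,227) and the catch post at (212,195).

```bash
cat >> h.py <<'E'
from scipy.spatial.transform import Rotation as Ro
def world(u,v,z,i):
    K=i["camera_matrix"];R=Ro.from_euler('xyz',i["orientation"],degrees=True).as_matrix()
    return i["eye"]+R@(z*np.linalg.inv(K)@np.array([u,v,1.]))
def cloud(d,i):
    K=i["camera_matrix"];R=Ro.from_euler('xyz',i["orientation"],degrees=True).as_matrix()
    v,u=np.indices(d.shape); P=np.stack([u,v,np.ones_like(u)],-1)@np.linalg.inv(K).T*d[...,None]
    return P@R.T+i["eye"]
E
python3 - <<'E'
from h import *
ims=[]
for n,(x0,y0,w,h) in(("top",(215,165,150,140)),("scene",(180,140,125,150))):
    f=np.load(n+"0.npz");i=viewer.camera_info(n);W=cloud(f["d"],i);np.save(n+"W.npy",W)
    c=f["p"][y0:y0+h,x0:x0+w];ims.append(cv2.resize(c,(400,int(400*h/w)),interpolation=cv2.INTER_CUBIC))
    pts=dict(top=[(292,235),(297,240),(325,260),(152,207),(220,150),(298,110),(350,280)],scene=[(238,247),(243,227),(212,195),(340,213)])[n]
    for u,v in pts: print(n,u,v,W[v,u].round(4))
m=max(a.shape[0] for a in ims)
cv2.imwrite("pics/crop0.png",np.hstack([cv2.copyMakeBorder(a,0,m-a.shape[0],0,0,0) for a in ims]))
# top heights
for n in("top","scene"):
    W=np.load(n+"W.npy")
    c=np.array([.37,.28]); near=np.hypot(W[...,0]-c[0],W[...,1]-c[1])<.2
    print(n,np.histogram(W[near][:,2],np.arange(-.005,.2,.005)))
E
```

```text
top 292 235 [0.4574 0.2732 0.0559]
top 297 240 [0.4476 0.2668 0.0869]
top 325 260 [0.4093 0.2095 0.0869]
top 152 207 [0.5031 0.5545 0.1244]
top 220 150 [0.6403 0.4305 0.0024]
top 298 110 [0.7323 0.2611 0.0222]
top 350 280 [0.3637 0.1375 0.0009]
scene 238 247 [0.4071 0.2027 0.0757]
scene 243 227 [0.4483 0.263  0.0708]
scene 212 195 [0.4357 0.3939 0.0845]
scene 340 213 [0.7192 0.2762 0.0086]
top (array([3415, 7375,  795,   45,   14,   18,   13,   18,   86,  287, 1003,
        426, 3706, 1401,   20,   14,   59,  188,   45,    0,    1,    0,
          0,    0,    0,    0,    1,  100,   27,    0,    0,    0,    0,
          0,    0,    0,    0,    0,    0,    0]), array([-0.005,  0.   ,  0.005,  0.01 ,  0.015,  0.02 ,  0.025,  0.03 ,
        0.035,  0.04 ,  0.045,  0.05 ,  0.055,  0.06 ,  0.065,  0.07 ,
        0.075,  0.08 ,  0.085,  0.09 ,  0.095,  0.1  ,  0.105,  0.11 ,
        0.115,  0.12 ,  0.125,  0.13 ,  0.135,  0.14 ,  0.145,  0.15 ,
        0.155,  0.16 ,  0.165,  0.17 ,  0.175,  0.18 ,  0.185,  0.19 ,
        0.195]))
scene (array([4835, 3063,  638,  173,  173,  176,  187,  180,  234,  240,  605,
        188, 2636,   69,   56,   79,  155,  152,   14,   13,   11,    7,
          9,   17,   15,    4,   15,   49,    0,    0,    0,    0,    0,
          0,    0,    0,    0,    0,    0,    0]), array([-0.005,  0.   ,  0.005,  0.01 ,  0.015,  0.02 ,  0.025,  0.03 ,
        0.035,  0.04 ,  0.045,  0.05 ,  0.055,  0.06 ,  0.065,  0.07 ,
        0.075,  0.08 ,  0.085,  0.09 ,  0.095,  0.1  ,  0.105,  0.11 ,
        0.115,  0.12 ,  0.125,  0.13 ,  0.135,  0.14 ,  0.145,  0.15 ,
        0.155,  0.16 ,  0.165,  0.17 ,  0.175,  0.18 ,  0.185,  0.19 ,
        0.195]))
```

View pics/crop0.png

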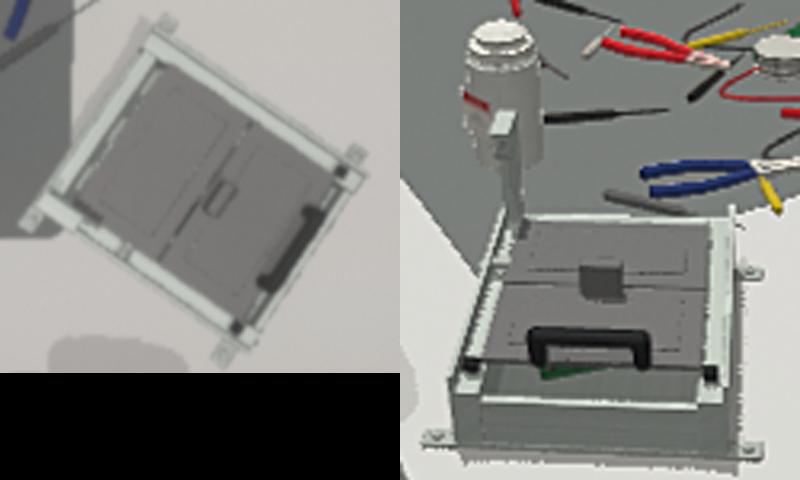

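Run:
```python
from h import *
A=[]
for n in("top","scene"):
    W=np.load(n+"W.npy").reshape(-1,3)
    near=np.hypot(W[:,0]-.45,W[:,1]-.27)<.17; W=W[near]
    zz=lambda a,b,c,r:(lambda q:(len(q),(q.min(0)+q.max(0))[:2]/2,q.mean(0)))(W[(W[:,2]>a)&(W[:,2]<b)&(np.hypot(W[:,0]-c[0],W[:,1]-c[1])<r)])
    tab=zz(.08,.095,(.448,.267),.025); bar=zz(.073,.095,(.409,.21),.045); post=zz(.128,.14,(.43,.38),.1)
    print(n,"tab",tab,"bar",bar,"post",post)
    # cover rim: lip min area rect z .055-.062
    q=W[(W[:,2]>.035)&(W[:,2]<.066)][:,:2].astype(np.float32)
    print(cv2.minAreaRect(q*1000))
    M=np.array([[-10,0],[-80,0],[86,77]])/1000.;T=np.array([tab[2][:2],bar[2][:2],post[2][:2]])
    X=M-M.mean(0);Y=T-T.mean(0);a=np.arctan2((X[:,0]*Y[:,1]-X[:,1]*Y[:,0]).sum(),(X*Y).sum())
    R=np.array([[np.cos(a),-np.sin(a)],[np.sin(a),np.cos(a)]]);o=T.mean(0)-R@M.mean(0)
    print("yaw",np.degrees(a),"o",o,"res",(T-(M@R.T+o))*1000)
```

```text
top tab (70, array([0.44861042, 0.26607536]), array([0.44909645, 0.26616653, 0.08474425])) bar (222, array([0.41103794, 0.20861241]), array([0.4107979 , 0.20819797, 0.0814057 ])) post (128, array([0.43696093, 0.38897588]), array([0.43677239, 0.38863758, 0.13368991]))
((456.2036437988281, 276.66278076171875), (204.1267547607422, 170.37648010253906), 57.04535675048828)
yaw 56.91521186763523 o [0.45445525 0.2747736 ] res [[ 0.09998947 -0.22843445]
 [ 0.01301168  0.45346028]
 [-0.11300115 -0.22502583]]
scene tab (48, array([0.44925726, 0.26476433]), array([0.4478381 , 0.2629802 , 0.08279064])) bar (227, array([0.41013942, 0.20398279]), array([0.40936768, 0.20352354, 0.07881398])) post (58, array([0.43687253, 0.38567754]), array([0.43515248, 0.38397975, 0.13193706]))
((456.187744140625, 276.6676025390625), (209.58505249023438, 170.1310577392578), 57.1218147277832)
yaw 57.069692987016374 o [0.45305378 0.27066073] res [[ 0.22050915  0.71279008]
 [-0.19661941  0.00940476]
 [-0.02388974 -0.72219485]]
```

Emit:
step_arm(moves=[[[1.5, -2.5, -0.4, 0.09, 5], [1.5, -2.5, -0.4, 0.09, 5], [1.5, -2.5, -0.4, 0.09, 5], [1.5, -2.5, -0.4, 0.09, 5], [1.5, -2.5, -0.4, 0.09, 5], [1.5, -2.5, -0.4, 0.09, 5], [1.5, -2.5, -0.4, 0.09, 5], [1.5, -2.5, -0.4, 0.09, 5], [1.5, -2.5, -0.4, 0.09, 5], [1.5, -2.5, -0.4, 0.09, 5]]])

```text
clock: 1.1
tool_pos: [0.3734, 0.3858, 0.1862]
orientation: [180.0, 0.0, 32.5]
force: [0.9, 0.9, 0.1]
opening: 0.0501
gripper_force: 0.0
```

Emit:
step_arm(moves=[[[1.5, -2.4, -0.4, 0.09, 5], [1.5, -2.4, -0.4, 0.09, 5], [1.5, -2.4, -0.4, 0.09, 5], [1.5, -2.4, -0.4, 0.09, 5], [1.5, -2.4, -0.4, 0.07, 5], [0, 0, 0, 0, 5], [0, 0, 0, 0, 5]]])

```text
clock: 1.8
tool_pos: [0.4482, 0.2664, 0.1663]
orientation: [-180.0, 0.0, 56.8]
force: [-0.2, 0.0, -0.4]
opening: 0.0504
gripper_force: 0.0
```

Run:
```python
from h import *
p,d,i=cam("wrist"); print(i["eye"],ctrl.get_obs()["tool_pos"]); cv2.imwrite("pics/w1.png",p)
W=cloud(d,i); m=(W[...,2]>.076)&(W[...,2]<.092)&(np.hypot(W[...,0]-.449,W[...,1]-.266)<.03)
q=W[m]; print(len(q),q.mean(0),q.min(0),q.max(0)); print(cv2.minAreaRect((q[:,:2]*1000).astype(np.float32)))
```

```text
[0.49003699 0.33139462 0.32494198] [0.44807112 0.26699598 0.1664788 ]
424 [0.44877495 0.26874449 0.08338088] [0.43504418 0.25757255 0.07603562] [0.46186115 0.2789642  0.08624958]
((448.2167053222656, 267.98779296875), (10.57850456237793, 27.85614013671875), 57.33318328857422)
```

View pics/w1.png

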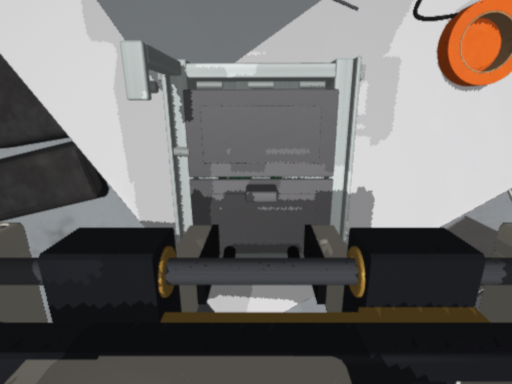

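The wrist view shows the tab at (262,190), centred between the fingers at (200,250) and (325,250), and the gripper lined up with the tray. I'll go down and grip the tab by its 28 mm sides.

Emit:
step_arm(moves=[[[0, 0, -2, 0, 5], [0.05, 0.05, -2, 0, 5], [0, 0, -2, 0, 5], [0, 0, -2, 0, 5], [0, 0, -1.2, 0, 5], [0, 0, -1.0, 0, 5], [0, 0, 0, 0, 5]]])

```text
clock: 2.55
tool_pos: [0.448, 0.2675, 0.0636]
orientation: [-180.0, 0.1, 56.9]
force: [0.6, 0.3, 0.4]
opening: 0.0498
gripper_force: 0.0
```

Emit:
step_arm(moves=[[[0, 0, 0, 0, 2.4], [0, 0, 0, 0, 2.4], [0, 0, 0, 0, 2.4], [0, 0, 0, 0, 2.4], [0, 0, 0, 0, 2.4], [0, 0, 0, 0, 2.4], [0, 0, 0, 0, 2.4], [0, 0, 0, 0, 2.4]]])

```text
clock: 3.35
tool_pos: [0.4488, 0.2679, 0.0649]
orientation: [180.0, -0.1, 56.9]
force: [0.3, 1.3, 4.1]
opening: 0.0278
gripper_force: 30.0
```

Emit:
step_arm(moves=[[[-0.04, -0.07, 0.35, 0, 2.4], [-0.04, -0.06, 0.34, 0, 2.4], [-0.02, -0.03, 0.33, 0, 2.4], [-0.01, -0.02, 0.33, 0, 2.4], [0.01, 0.01, 0.32, 0, 2.4], [0.01, 0.01, 0.31, 0, 2.4], [0.03, 0.05, 0.3, 0, 2.4], [0.04, 0.05, 0.29, 0, 2.4], [0, 0, 0, 0, 2.4]]])

```text
clock: 4.25
tool_pos: [0.4473, 0.2656, 0.09]
orientation: [-180.0, 0.2, 56.9]
force: [-4.6, -2.9, -7.1]
opening: 0.0275
gripper_force: 30.0
```

Run:
```python
from h import *
p,d,i=cam("scene"); cv2.imwrite("pics/s2.png",cv2.resize(p[120:300,150:330],(540,540),interpolation=cv2.INTER_CUBIC)); print(ctrl.get_obs()["force"])
```

```text
[-3.57204396 -2.50422507 -6.8094556 ]
```

View pics/s2.png

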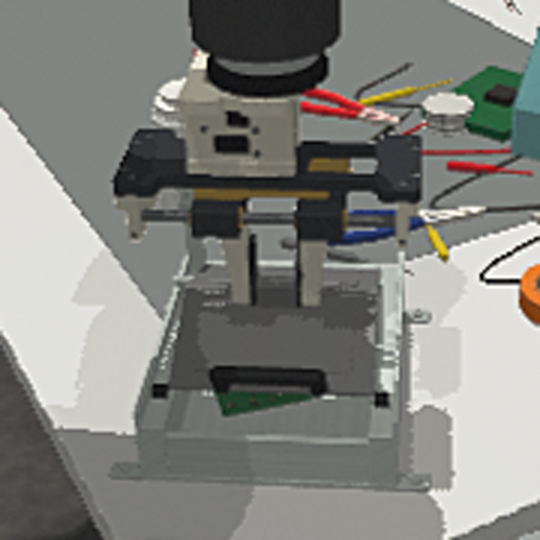

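The fingers at (240-320,290) hold the tab and the cover is a tent. The bar has moved back, and the board is visible at (260,400). I'll keep following the arc.

Emit:
step_arm(moves=[[[0.06, 0.09, 0.27, 0, 2.4], [0.06, 0.09, 0.27, 0, 2.4], [0.08, 0.13, 0.25, 0, 2.4], [0.08, 0.13, 0.24, 0, 2.4], [0.1, 0.16, 0.22, 0, 2.4], [0.11, 0.16, 0.22, 0, 2.4], [0.13, 0.19, 0.19, 0, 2.4], [0.13, 0.2, 0.18, 0, 2.4], [0, 0, 0, 0, 2.4]]])

```text
clock: 5.2
tool_pos: [0.4534, 0.275, 0.1074]
orientation: [-179.9, 0.5, 56.8]
force: [-7.0, -9.3, -5.8]
opening: 0.0275
gripper_force: 30.0
```

Emit:
step_arm(moves=[[[0.15, 0.23, 0.16, 0, 2.4], [0.15, 0.23, 0.16, 0, 2.4], [0.17, 0.25, 0.12, 0, 2.4], [0.17, 0.26, 0.12, 0, 2.4], [0, 0, 0, 0, 2.4]]])

```text
clock: 5.7
tool_pos: [0.4595, 0.2844, 0.1135]
orientation: [-179.9, 0.5, 56.9]
force: [-10.3, -11.2, -0.5]
opening: 0.0276
gripper_force: 30.0
```

```bash
cat >> h.py <<'E'
O=np.array([.4548,.2747]);A=np.radians(57);EX=np.array([np.cos(A),np.sin(A)]);EY=np.array([-EX[1],EX[0]])
def tray(W):
    r=W[...,:2]-O
    return np.stack([r@EX,r@EY,W[...,2]],-1)*1000
E
python3 - <<'E'
from h import *
p,d,i=cam("scene"); T=tray(cloud(d,i)); s=ctrl.get_obs(); print(s["force"],tray(s["tool_pos"]))
# dark (bar) pixels: front of fingers
g=p.max(2)<60
m=g&(abs(T[...,1])<40)&(T[...,0]>-100)&(T[...,0]<70)&(T[...,2]>40)&(T[...,2]<85)
print(m.sum(),T[m].mean(0),T[m].min(0),T[m].max(0))
# front-leaf points outside fingers: fit slope
m=(abs(T[...,1])>42)&(abs(T[...,1])<60)&(T[...,0]>-80)&(T[...,0]<75)&(T[...,2]>62)&(T[...,2]<132)
q=T[m]; print(len(q)); c=np.polyfit(q[:,2],q[:,0],1); print("slope",np.arctan2(1,c[0]),c)
E
```

```text
[ -8.85465917 -11.12231187  -1.14490232] [ 10.65067025   1.26431312 113.49749413]
219 [-43.61423777  -1.48662605  69.8083496 ] [-49.3323005  -37.76714768  60.80366251] [-20.84346993  38.03317859  74.33275533]
613
slope 0.8534787533774727 [  0.87233315 -76.18022023]
```

Emit:
step_arm(moves=[[[0.19, 0.29, 0.09, 0, 2.4], [0.19, 0.29, 0.09, 0, 2.4], [0.2, 0.3, 0.05, 0, 2.4], [0.2, 0.31, 0.05, 0, 2.4], [0.22, 0.33, 0.02, 0, 2.4], [0.22, 0.34, 0.01, 0, 2.4], [0, 0, 0, 0, 2.4]]])

```text
clock: 6.45
tool_pos: [0.4726, 0.3039, 0.1204]
orientation: [180.0, 0.3, 56.9]
force: [-20.5, -14.3, 28.5]
opening: 0.0274
gripper_force: 50.3
```

Emit:
step_arm(moves=[[[0.22, 0.35, -0.02, 0, 2.4], [0.23, 0.35, -0.02, 0, 2.4], [0.23, 0.36, -0.06, 0, 2.4], [0.24, 0.37, -0.06, 0, 2.4], [0, 0, 0, 0, 2.4]]])

```text
clock: 6.95
tool_pos: [0.4839, 0.3216, 0.1206]
orientation: [179.9, -0.1, 57.0]
force: [-16.9, -6.0, 27.4]
opening: 0.0272
gripper_force: 40.7
```

Run:
```python
from h import *
p,d,i=cam("scene"); cv2.imwrite("pics/s3.png",cv2.resize(p[120:300,150:330],(540,540),interpolation=cv2.INTER_CUBIC));T=tray(cloud(d,i)); s=ctrl.get_obs(); print(s["force"],tray(s["tool_pos"]))
g=p.max(2)<60
m=g&(abs(T[...,1])<40)&(T[...,0]>-60)&(T[...,0]<75)&(T[...,2]>40)&(T[...,2]<85)
print(m.sum(),np.median(T[m],0),T[m].min(0),T[m].max(0))
```

```text
[-17.62302515  -5.61357571  27.18667525] [ 55.26433105   1.14838269 120.58009398]
234 [34.53188575  2.22976006 58.27870691] [ 29.65615268 -37.88370736  49.46622464] [59.02978991 38.62881579 66.80458166]
```

View pics/s3.png

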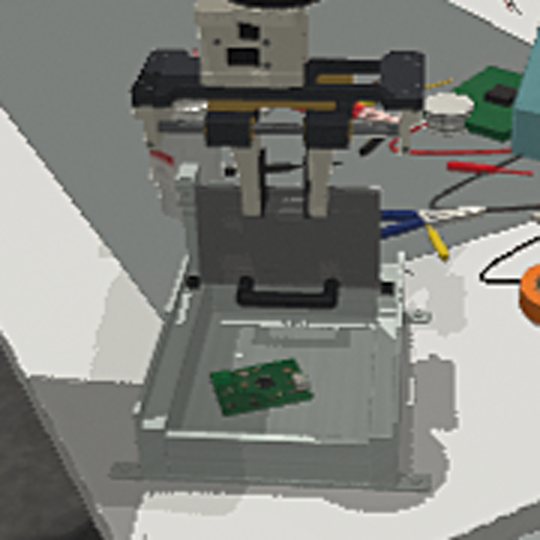

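The cover is nearly upright, with the bar at (290,292) and q about 1.46. The board is still in place at (262,388). Now I'll push through the catch.

Emit:
step_arm(moves=[[[0.13, 0.2, 0.05, 0, 2.4], [0.13, 0.2, 0.03, 0, 2.4], [0.13, 0.2, 0, 0, 2.4], [0.13, 0.2, 0, 0, 2.4], [0, 0, 0, 0, 2.4], [0, 0, 0, 0, 2.4]]])

```text
clock: 7.6
tool_pos: [0.4882, 0.3284, 0.1196]
orientation: [180.0, 0.0, 56.9]
force: [-14.2, -6.7, 17.0]
opening: 0.028
gripper_force: 38.7
```

```bash
cat > b.py <<'E'
from h import *
p,d,i=cam("scene"); T=tray(cloud(d,i)); s=ctrl.get_obs(); print(s["force"],tray(s["tool_pos"]))
g=p.max(2)<60
m=g&(abs(T[...,1])<40)&(T[...,0]>-60)&(T[...,0]<75)&(T[...,2]>40)&(T[...,2]<85)
print(m.sum(),np.median(T[m],0),T[m].min(0),T[m].max(0))
m=(abs(T[...,1])>40)&(abs(T[...,1])<62)&(T[...,0]>30)&(T[...,0]<95)&(T[...,2]>66)&(T[...,2]<120)
q=T[m];c=np.polyfit(q[:,2],q[:,0],1); print("leaf angle",len(q),np.arctan2(1,c[0]),np.median(q,0))
E
python3 b.py
```

```text
[-14.10784905  -6.83223729  16.57824882] [ 63.19960482   1.18505674 119.57748321]
242 [50.58928438 -0.27720923 56.66384083] [ 44.336967   -37.46192997  46.75343508] [74.61834476 38.58863878 66.27978687]
leaf angle 407 1.5596078997503267 [ 72.33624414 -41.7531693   94.04091169]
```

Emit:
step_arm(moves=[[[0.08, 0.12, 0, 0, 2.4], [0, 0, 0, 0, 2.4], [0, 0, 0, 0, 4], [0, 0, 0, 0, 5], [0, 0, 0, 0, 5], [0, 0, 0, 0, 5]]])

```text
clock: 8.25
tool_pos: [0.4885, 0.3281, 0.117]
orientation: [-180.0, 0.2, 56.9]
force: [-6.3, -8.1, 1.5]
opening: 0.0489
gripper_force: 5.2
```

```bash
python3 b.py
```

```text
[-7.10856164 -7.44435137  0.70591798] [ 63.12886112   0.88036055 117.02221953]
236 [50.21334223 -0.44123039 56.41061845] [ 45.06780386 -37.3610265   47.62020164] [74.89751791 39.02468535 66.40557003]
leaf angle 403 1.554410941641597 [ 72.2518083  -41.84346775  93.12171982]
```

Emit:
step_arm(moves=[[[-0.14, -0.21, 0, 0, 5], [-0.14, -0.21, 0, 0, 5], [-0.14, -0.21, 0, 0, 5], [-0.14, -0.21, 0, 0, 5], [0, 0, 0.5, 0, 5], [0, 0, 1, 0, 5], [0, 0, 2, 0, 5], [0, 0, 3, 0, 5], [0, 0, 3, 0, 5], [0, 0, 0, 0, 5]]])

```text
clock: 9.3
tool_pos: [0.4863, 0.3237, 0.2173]
orientation: [179.9, -0.5, 57.0]
force: [0.6, 0.1, 0.3]
opening: 0.05
gripper_force: 0.0
```

```bash
python3 b.py
python3 - <<'E'
from h import *
p,d,i=cam("top"); f=np.load("top0.npz")["p"]; cv2.imwrite("pics/t4.png",np.hstack([f[80:300,120:370],p[80:300,120:370]]))
p,d,i=cam("scene"); cv2.imwrite("pics/s4.png",cv2.resize(p[120:300,150:390],(720,540),interpolation=cv2.INTER_CUBIC))
E
```

```text
[-0.10037807  0.39315501 -0.3754262 ] [ 57.16594146   0.78171121 214.92640093]
239 [ 4.96598829e+01 -5.56641787e-02  5.65155708e+01] [ 43.62247749 -37.37564078  47.66571604] [74.33036636 38.71898451 77.3261366 ]
leaf angle 409 1.5568056685214473 [ 71.9345244  -41.74598569  94.17197326]
```

View pics/s4.png

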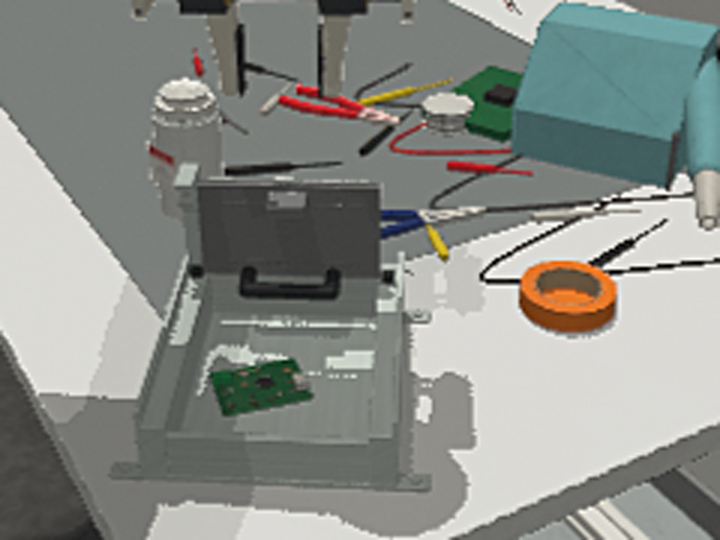

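The cover stands folded by itself, with the bar at (290,285) and the leaf upright at (290,230). The board at (262,388), the dispenser and the tape roll are where they were, and the gripper is clear.

```bash
python3 -c "
from plant import close_job
print(close_job())"
```

```text
the job is handed in; nothing more can be done
None
```

I handed in the job at about 9.5 s: the cover stands folded upright by itself (leaf measured at about 1.55 rad), the gripper touches nothing, and the board, dispenser, pliers and tape roll look undisturbed in the last picture; I folded it by the tab rather than by pushing the front edge, and no verdict came back.

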